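# Load a chamber slide into the slide scanner

## Task

Lift the chamber slide with only two large wells out of the wooden slide tray, turn it round and set it down flat in the recess of the scanner's open loading drawer, with its white label end towards the drawer's front panel; do not drop it. Then push the drawer fully shut, and leave the two eight-well slides lying in the tray.

Things in the scene. Friction and masses are not known exactly. Their poses are not given: they have to be found in the camera images.
- slide_two: the slide to load: glass plate 75.5 x 25.5 x 1.5 mm with a black open-topped block 52 x 24 mm, split by one cross wall into two large wells; 18 mm high in all, 30 g. Origin: centre of its underside; x along it to the bare white label end, z up. The block, to be gripped across its 24 mm, spans x = -36 to +16 mm (middle -10); the flat label end x = +16 to +38
- slide_two_label (a point): centre of the white label on the same slide, 28 mm from its origin along +x, on top of the glass
- slide_eight_a: chamber slide of the same size and axes, but with eight small wells (2 x 4); stays in the tray
- slide_eight_b: a second eight-well chamber slide, alike; stays in the tray
- slide_tray: fixed wooden slide tray 108 x 171 mm, origin under its centre; five cells side by side along its y, each 86 (x) x 28.4 mm, pitch 31.6 mm. Cell floor 3 mm above the bench, bars 9 mm, rim 12 mm. Slides lie along its x in the first, middle and last cell, label ends at +x (away from the robot), tops 21 mm above the bench
- scanner: fixed compact slide scanner, white, 190 x 170 x 190 mm: a low front part 74 mm high and 60 mm deep with the drawer opening, a taller head behind. Origin: centre of its underside; -x is its front (robot side), the front face at x = -95 mm
- drawer_recess (a point): centre of the floor of the drawer's recess, 30 mm above the bench; moves with the drawer. x points into the scanner, z up. Recess 78.5 (x) x 28.5 (y) mm, 4 mm deep, with a 19.5 mm thumb gap in its front end. The front panel's outer face is at x = -57 mm, its top at z = +32 mm
- drawer_front (a point): centre of the outer face of the drawer's front panel (118 wide, 44 mm high, 44 mm above the bench); moves with the drawer, axes as drawer_recess: push it along +x
- drawer (a joint): how far the loading drawer is out, m: 0 fully shut, 0.105 fully out; about 2 N of friction

How it is judged:
On the way, in this order (a step that is already met when the one before it is completed fails the run):
1. the two-well slide is lifted clear of the tray in the gripper (height (world z) of slide_two above 0.04 m and contact force between the fingers and slide_two above 0.2 N), for 0.1 s.
2. it lies flat in the recess of the open drawer, label end towards the front panel, and is let go (x of slide_two in the frame of drawer_recess between -0.004 and 0.004 m and y of slide_two in the frame of drawer_recess between -0.004 and 0.004 m and z of slide_two in the frame of drawer_recess between -0.002 and 0.002 m and x of slide_two_label in the frame of drawer_recess below -0.022 m and angle between the x axis of slide_two and the x axis of drawer_recess, either way round below 0.1 rad and angle between slide_two's own z axis and vertical below 0.06 rad and value of joint drawer above 0.07 m and contact force between the fingers and slide_two below 0.05 N), for 0.2 s.
At the end, for the whole second after the job is handed in: drawer shut to 5 mm; the two-well slide at rest flat in its recess (4 mm in length and width, 2 mm in height, 6 degrees in heading, 3 of level), label end towards the front panel; both eight-well slides within 12 mm of where they lay (x of slide_two in the frame of drawer_recess between -0.004 and 0.004 m and y of slide_two in the frame of drawer_recess between -0.004 and 0.004 m and z of slide_two in the frame of drawer_recess between -0.002 and 0.002 m and x of slide_two_label in the frame of drawer_recess below -0.022 m and angle between the x axis of slide_two and the x axis of drawer_recess, either way round below 0.1 rad and angle between slide_two's own z axis and vertical below 0.06 rad and value of joint drawer below 0.005 m and linear speed of slide_two below 0.02 m/s and distance of each of slide_eight_a, slide_eight_b from where it was at the start of the episode below 0.012 m); the robot touches nothing.
It fails at once if the two-well slide is let go or dropped while its underside is more than 60 mm above the bench (30 mm above the recess floor) (height (world z) of slide_two above 0.06 m and contact force between the fingers and slide_two below 0.02 N).
It fails at once if an eight-well slide is pulled out of its cell (distance of any of slide_eight_a, slide_eight_b from where it was at the start of the episode above 0.02 m).
It also fails if it takes over 58 s, if anything falls off the work surface, if the arm or the gripper's body presses on something with over 40 N, if the wrist force passes 120 N, or if a joint passes its speed limit or range.

## Robot

A 6-joint arm with a two-finger parallel gripper is mounted at the origin on a cart in front of the work surface, level with it; the furniture and walls round the work are solid. World frame = base frame: x ahead of the robot, y to its left, z up, the work surface at z = 0. Lengths are in m, angles in rad, forces in N, time in s.
With the tool pointing down it reaches from about 0.325 to 0.9 m from the base axis. Payload 6.1 kg.
Tool frame: the origin (TCP) lies at the centre of the arm's flange, where the gripper is bolted on; the fingertips stand 173 mm ahead of it and the grasp point (between the pads) lies robot.tcp_to_grasp ahead of it (robot.tcp_to_grasp is the distance from the TCP to the grasp point, in m); z points along the fingers, y is the line along which they close (so a half turn about z gives the same grasp; the last joint's range is limited). The gripper opens to 85 mm and grips with 20 to 120 N. Pads are 22 mm wide; open, the fingers measure 114 mm over their backs; the gripper's body (76 mm by 85 mm) begins 54 mm behind the grasp point. The pads swing forward as they close: fully open they stand 13 mm farther back than shut.
Start: joints at [1.021, 0.22, 1.526, -0, 1.395, -0.126], TCP at [0.257, 0.57, 0.405] pointing down, gripper open.
Joint ranges: [-2.98, 2.98], [-0.91, 2.08], [0.09, 2.57], [-1.24, 4.39], [0.2, 2.65], [-2.68, 2.68]. Speed limits (rad/s): [2.57, 2.57, 3.01, 3.14, 3.14, 3.14].

## Interface

Orientations are given as a 3x3 rotation matrix whose columns are the frame's x, y, z axes.
In Python, from workcell import robot gives the robot as it stands.
- The arm moves only by the tool move_arm, never from a script. Its arguments are lists of equal length, an entry for each row: "offset": the shift along the world's x, y, z each as a share of 0.15 m, from -1 to 1, a list of three; "dr": the turn, a rotation vector about the world's x, y, z each as a share of 180 degrees, from -1 to 1, a list of three; "fingers": the opening, from -1 (shut) to 1 (fully open). A call has 1 to 12 rows; each row is the pose to reach, as a shift and turn from the pose commanded when the call began, turning the shorter way round; what a row does not reach only later rows make up. A row lasts 1/10 s, in which the tool goes at most 50 mm and 8.59 degrees, less where a joint would pass 70% of its speed; a pose out of reach is approached as far as the arm can. A call with a number of a shift or a turn outside -1 to 1 is refused whole. A call with a gripper value outside its range is refused whole. The fingers move at their own pace and stop on an object; the grip force is fixed at half the most. Time passes only in rows, so rows that repeat a pose let the fingers close. It gives the time, the measured TCP pose, the force, the opening and the grip force at its end, in the units of the state.
- robot.sense(): the state, without advancing time (a new reading comes with each control period).
- robot.get_image(name): name is "side" or "top" or "wrist"; returns the picture (400x640x3 uint8, red, green, blue); there is no depth.
- robot.camera_params(name): a dict with "fx", "fy", "cx", "cy" (pixels), "view" (4x4, takes a point from world to camera coordinates). Camera axes: x right, y down, z forward; pixel columns grow to the right and rows downward; lengths in m; the calibration is good to about 2 mm. The wrist camera is an equidistant fisheye: a pixel r from the principal point sees the ray r / f radians off the axis. A picture is of the moment at which its call begins: read the wrist's pose just before it. camera_params takes no time and is no camera call; for the wrist camera it gives the pose at the moment of the call.
- robot.close_job(): hands the job in; it is judged then, once.
Trained networks look in the newest picture that a camera, given by its name, has taken for a name from the list of things; names that differ only in an ending like _2 or _b are one class to them, and where a whole thing is asked for, a point or a joint stands for the part that bears it (a point fixed in the world has none). Each returns a list of dicts, best first, with "p" (0 to 1); they miss things now and then, are a little off and sometimes report something else, mostly with a low value. They report only what shows in the picture. A call takes as long as a camera call.
- robot.recognise(camera, target): "point" ([column, row] in pixels, amid what is visible of it).
- robot.masks_of(camera, target): "region" (400x640 bool, what is visible of it) and "point" ([column, row] in pixels, amid what is visible of it).
The state is a dict: "time_s": time; "qpos": joint angles; "joint_velocities": joint speeds; "tau": joint torques, N m; "ee_pos": TCP position; "ee_rot": TCP orientation; "ft_force": force on the tool from outside, world axes, zero at the start; "ft_torque": the same for the moment, N m; "finger_gap": opening from 0.0 (shut) to 1.0 (fully open); "grasp_force": force on a finger pad.
Only numpy, scipy, OpenCV 4.12 (cv2) and the standard library are available. Lean on these libraries where they do the work, as an engineer would, in place of code of your own. Each camera call takes 0.05 s, during which the arm holds its last target. There are 200 camera calls.

## Working session

There is one attempt and no reset: what is moved stays moved. The work goes in short steps, Python scripts to look and compute and a tool call to move; the robot and the scene stay as the last step left them, time stands still between calls to the robot, and variables do not carry over. Pictures are saved under pics/ and viewed, at most 10 in all, crops included, and the job is handed in when it is done.

Besides the shell and the picture viewer there is one more tool, called after "Call:" as a command line: name --argument value ..., lists and objects as JSON in quotes. move_arm: Moves the arm, as the interface text tells. Its arguments: {"type":"object","properties":{"offset":{"type":"array","items":{"type":"array","items":{"type":"number","minimum":-1,"maximum":1}}},"dr":{"type":"array","items":{"type":"array","items":{"type":"number","minimum":-1,"maximum":1}}},"fingers":{"type":"array","items":{"type":"number"}}},"required":["offset","dr","fingers"]}

```bash
mkdir -p pics; ls; cat > h.py <<'E'
import numpy as np, cv2
from workcell import robot
def ray(cam,px,P=None):
    P=P or robot.camera_params(cam); V=np.array(P["view"]); R=V[:3,:3]; o=-R.T@V[:3,3]
    x=(px[0]-P["cx"])/P["fx"]; y=(px[1]-P["cy"])/P["fy"]
    if cam=="wrist":
        r=np.hypot(x,y); d=np.array([x/r*np.sin(r),y/r*np.sin(r),np.cos(r)]) if r>1e-9 else np.array([0,0,1.])
    else: d=np.array([x,y,1.])
    d=R.T@d; return o,d/np.linalg.norm(d)
def at_z(cam,px,z,P=None):
    o,d=ray(cam,px,P); return o+d*(z-o[2])/d[2]
def tri(rays):
    A=np.zeros((3,3));b=np.zeros(3)
    for o,d in rays:
        M=np.eye(3)-np.outer(d,d);A+=M;b+=M@o
    p=np.linalg.solve(A,b); return p,[float(np.linalg.norm((np.eye(3)-np.outer(d,d))@(p-o))) for o,d in rays]
def proj(cam,p,P=None):
    P=P or robot.camera_params(cam); V=np.array(P["view"]); q=V[:3,:3]@p+V[:3,3]
    if cam=="wrist":
        s=np.hypot(q[0],q[1]); th=np.arctan2(s,q[2]); k=th/s; return np.array([P["cx"]+P["fx"]*q[0]*k,P["cy"]+P["fy"]*q[1]*k])
    return np.array([P["cx"]+P["fx"]*q[0]/q[2],P["cy"]+P["fy"]*q[1]/q[2]])
def save(cam,name):
    im=robot.get_image(cam); cv2.imwrite(f"pics/{name}.png",im[:,:,::-1]); return im
E
python3 - <<'E'
from h import *
np.set_printoptions(precision=4,suppress=True)
print(robot.tcp_to_grasp, robot.sense()["ee_rot"])
for c in("top","side","wrist"):
    im=save(c,c+"0")
    P=robot.camera_params(c); V=np.array(P["view"]);print(c,P["fx"],P["cx"],-V[:3,:3].T@V[:3,3],V[2,:3])
    for t in("slide_two","slide_two_label","slide_eight_a","slide_tray","scanner","drawer_recess","drawer_front"):
        r=robot.masks_of(c,t)
        print(t,[(round(q["p"],2),np.round(q["point"]),int(q["region"].sum())) for q in r[:3]])
a=[cv2.imread(f"pics/{c}0.png") for c in("top","side","wrist")]
cv2.imwrite("pics/all0.png",cv2.resize(np.vstack([np.hstack(a[:2]),np.hstack([a[2],a[2]*0])]),(800,500)))
E
```

```text
pics
0.1547 [[-0.9115  0.4113 -0.001 ]
 [ 0.4113  0.9115 -0.0016]
 [ 0.0003 -0.0019 -1.    ]]
top 458.0229141226348 326.403559714893 [ 0.3154 -0.0918  0.939 ] [ 0.2851 -0.0635 -0.9564]
slide_two [(0.75, array([274., 255.]), 495)]
slide_two_label [(0.86, array([274., 258.]), 500), (0.62, array([352., 122.]), 12830)]
slide_eight_a [(0.9, array([303., 268.]), 471), (0.76, array([329., 283.]), 472)]
slide_tray [(0.8, array([307., 275.]), 3121), (0.39, array([334., 191.]), 2368)]
scanner [(0.7, array([355., 122.]), 12697), (0.44, array([336., 191.]), 2343)]
drawer_recess [(0.73, array([334., 190.]), 2418)]
drawer_front [(0.81, array([333., 190.]), 2339)]
side 434.1369385750396 314.61323300026226 [ 0.0013 -0.3984  0.6114] [ 0.6942  0.2885 -0.6594]
slide_two [(0.89, array([236., 225.]), 452)]
slide_two_label [(0.72, array([234., 225.]), 451), (0.5, array([323., 206.]), 2017)]
slide_eight_a [(0.65, array([258., 267.]), 576), (0.57, array([247., 248.]), 574)]
slide_tray [(0.87, array([251., 255.]), 2555)]
scanner [(0.56, array([382., 161.]), 12117)]
drawer_recess [(0.6, array([326., 202.]), 2048)]
drawer_front [(0.69, array([322., 203.]), 2110)]
wrist 309.70691628693146 321.4988621212032 [0.1816 0.6051 0.3736] [ 0.2917 -0.1321 -0.9474]
slide_two []
slide_two_label []
slide_eight_a [(0.76, array([ 82., 361.]), 185), (0.67, array([ 90., 354.]), 351)]
slide_tray [(0.57, array([ 91., 356.]), 296)]
scanner []
drawer_recess []
drawer_front []
```

```bash
python3 - <<'E'
from h import *
a=cv2.imread("pics/top0.png")[60:310,220:470]; b=cv2.imread("pics/side0.png")[80:330,180:480]
b=cv2.resize(b,None,fx=2,fy=2,interpolation=2)[:,:]
cv2.imwrite("pics/topc.png",cv2.resize(a,(600,600),interpolation=2)); cv2.imwrite("pics/sidec.png",b)
np.set_printoptions(precision=4,suppress=True)
M={c:{t:robot.masks_of(c,t) for t in("slide_two","slide_tray","drawer_recess")} for c in("top","side")}
for t in M["top"]:
    r=[ray(c,M[c][t][0]["point"]) for c in M]; print(t,tri(r))
for c in M:
    for t,z in(("slide_two",.021),("slide_tray",.012),("drawer_recess",.034)):
        m=M[c][t][0]["region"].astype(np.uint8)
        q,w,ang=cv2.minAreaRect(cv2.findNonZero(m)); box=cv2.boxPoints((q,w,ang))
        print(c,t); print(np.array([at_z(c,p,z)[:2] for p in box]))
for t in("slide_two","slide_two_label","drawer_recess","drawer_front"):
    R=[robot.recognise(c,t) for c in("top","side")]
    print(t,[x[0]["point"] for x in R],tri([ray(c,x[0]["point"]) for c,x in zip(("top","side"),R)]))
E
```

```text
slide_two (array([ 0.508 , -0.0223,  0.0055]), [0.002395530906021998, 0.0023955309060219583])
slide_tray (array([ 0.4551, -0.0809, -0.0017]), [0.001911289770599877, 0.001911289770599959])
drawer_recess (array([ 0.6069, -0.1722,  0.0404]), [0.0003006958808305937, 0.00030069588083067095])
top slide_two
[[ 0.4805  0.009 ]
 [ 0.5421 -0.033 ]
 [ 0.5245 -0.0566]
 [ 0.4635 -0.0143]]
top slide_tray
[[ 0.4697  0.0288]
 [ 0.5623 -0.0339]
 [ 0.4573 -0.1751]
 [ 0.37   -0.1093]]
top drawer_recess
[[ 0.5973 -0.0916]
 [ 0.697  -0.1499]
 [ 0.6276 -0.2551]
 [ 0.5313 -0.1942]]
side slide_two
[[ 0.4828  0.0101]
 [ 0.5439 -0.0344]
 [ 0.5156 -0.0608]
 [ 0.4572 -0.0168]]
side slide_tray
[[ 0.4699  0.0283]
 [ 0.5904 -0.0236]
 [ 0.4548 -0.1757]
 [ 0.36   -0.1213]]
side drawer_recess
[[ 0.5989 -0.0811]
 [ 0.7395 -0.1001]
 [ 0.6318 -0.2449]
 [ 0.5155 -0.2159]]
slide_two [[274.9, 255.9], [236.4, 225.1]] (array([ 0.5053, -0.024 ,  0.0091]), [0.0011740307296825678, 0.0011740307296826398])
slide_two_label [[273.7, 257.3], [234.4, 223.3]] (array([ 0.5019, -0.0219,  0.0161]), [0.0007232340767576862, 0.0007232340767575647])
drawer_recess [[337.4, 192.4], [323.4, 202.9]] (array([ 0.5949, -0.1745,  0.0491]), [0.004065459401358406, 0.0040654594013585475])Traceback (most recent call last):
  File "<stdin>", line 16, in <module>
IndexError: list index out of range
```

View pics/topc.png

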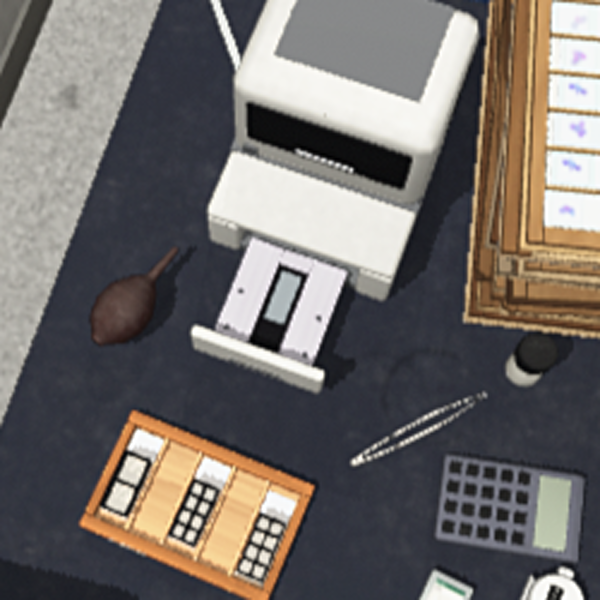

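View pics/sidec.png

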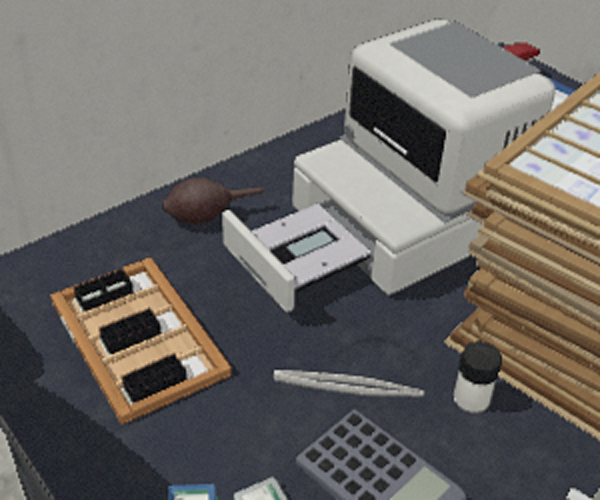

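The top crop shows the two-well slide in the upper-left cell of the tray at (128,480), with its label end at the top. The drawer is open, with its recess at (278,305) and its panel running from (195,340) to (322,380). The side crop agrees. I'll move the wrist camera over the tray.

Call:
move_arm --offset '[[0.4,-0.98,-0.125],[0.4,-0.98,-0.125],[0.4,-0.98,-0.125],[0.4,-0.98,-0.125]]' --dr '[[0,0,-0.03],[0,0,-0.03],[0,0,-0.03],[0,0,-0.03]]' --fingers '[1,1,1,1]'

```text
time_s: 2.3
ee_pos: [0.3181, 0.4191, 0.3849]
ee_rot: [[-0.867, 0.498, -0.001], [0.498, 0.867, -0.003], [-0.001, -0.003, -1.0]]
ft_force: [0.0, 0.5, -0.4]
finger_gap: 0.999
grasp_force: 0.0
```

Call:
move_arm --offset '[[0.4,-0.98,-0.125],[0.4,-0.98,-0.125],[0.4,-0.98,-0.125],[0.4,-0.98,-0.125]]' --dr '[[0,0,-0.03],[0,0,-0.03],[0,0,-0.03],[0,0,-0.03]]' --fingers '[1,1,1,1]'

```text
time_s: 2.7
ee_pos: [0.3781, 0.2726, 0.3668]
ee_rot: [[-0.816, 0.578, 0.0], [0.578, 0.816, -0.001], [-0.001, -0.001, -1.0]]
ft_force: [1.4, 0.5, 0.4]
finger_gap: 0.999
grasp_force: 0.0
```

Call:
move_arm --offset '[[0.4,-0.98,-0.125],[0.4,-0.98,-0.125],[0.4,-0.98,-0.125],[0.4,-0.98,-0.125]]' --dr '[[0,0,0],[0,0,0],[0,0,0],[0,0,0]]' --fingers '[1,1,1,1]'

```text
time_s: 3.1
ee_pos: [0.4384, 0.1258, 0.3484]
ee_rot: [[-0.816, 0.578, 0.001], [0.578, 0.816, -0.001], [-0.001, -0.0, -1.0]]
ft_force: [-0.4, -0.2, 0.0]
finger_gap: 1.003
grasp_force: 0.0
```

Call:
move_arm --offset '[[0.4,-0.98,-0.125],[0.4,-0.98,-0.125],[0.4,-0.98,-0.125],[0.4,-0.98,-0.125],[0.4,-0.98,-0.125]]' --dr '[[0,0,0],[0,0,0],[0,0,0],[0,0,0],[0,0,0]]' --fingers '[1,1,1,1,1]'

```text
time_s: 3.6
ee_pos: [0.4977, -0.0187, 0.3296]
ee_rot: [[-0.817, 0.577, -0.0], [0.577, 0.817, 0.001], [0.001, 0.0, -1.0]]
ft_force: [-0.8, 0.3, -0.1]
finger_gap: 1.002
grasp_force: 0.0
```

```bash
python3 - <<'E'
from h import *
np.set_printoptions(precision=4,suppress=True)
s=robot.sense(); print(s["time_s"],s["ee_pos"],s["ee_rot"],s["qpos"],s["finger_gap"])
P=robot.camera_params("wrist"); im=save("wrist","w1"); np.save("P1.npy",P,allow_pickle=True)
for t in("slide_two","slide_tray","drawer_recess"):
    r=robot.masks_of("wrist",t)
    for q in r[:2]:
        m=q["region"].astype(np.uint8); c,w,a=cv2.minAreaRect(cv2.findNonZero(m)); print(t,q["p"],q["point"],c,w,a,m.sum())
        z={"slide_two":.021,"slide_tray":.012,"drawer_recess":.034}[t]
        print(np.array([at_z("wrist",p,z,P)[:2] for p in cv2.boxPoints((c,w,a))]))
E
```

```text
3.6 [ 0.4977 -0.0187  0.3296] [[-0.8169  0.5768 -0.0004]
 [ 0.5768  0.8169  0.0008]
 [ 0.0008  0.0004 -1.    ]] [-0.1962 -0.0165  1.9283  0.0008  1.2303 -1.1525] 1.001616831892
slide_two 0.66 [324.6, 192.5] (323.0, 192.5) (73.0, 26.0) 90.0 1847
[[ 0.4645 -0.0068]
 [ 0.4782  0.0125]
 [ 0.5375 -0.0282]
 [ 0.5228 -0.0489]]
slide_tray 0.91 [275.0, 186.5] (261.1812744140625, 187.50047302246094) (171.2695770263672, 107.74365997314453) 1.8881880044937134 11496
[[ 0.4493 -0.1842]
 [ 0.3659 -0.099 ]
 [ 0.4712  0.032 ]
 [ 0.5606 -0.0321]]
drawer_recess 0.78 [271.2, 327.8] (271.0, 331.0) (60.0, 90.0) 90.0 4133
[[ 0.536  -0.1722]
 [ 0.5893 -0.0893]
 [ 0.6667 -0.1451]
 [ 0.6079 -0.245 ]]
```

View pics/w1.png

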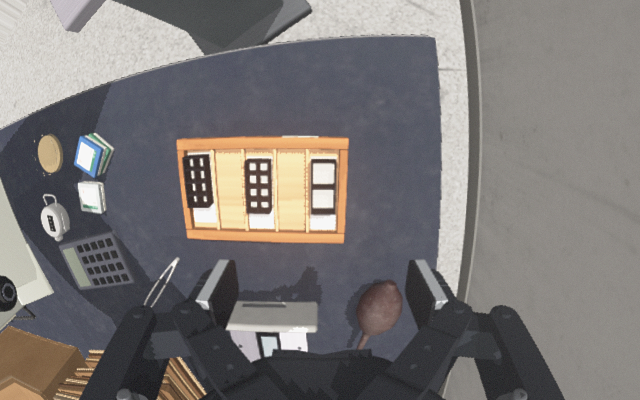

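The wrist view shows the two-well slide at (323,187) with its label below, at about (323,223). The drawer panel is at (272,316) and partly hidden. Next I'll look at the drawer from above.

Call:
move_arm --offset '[[0.74,-1,0.15],[0.74,-1,0.15],[0.74,-1,0.15],[0.74,-1,0.15],[0.74,-1,0.15],[0.74,-1,0.15]]' --dr '[[0,0,0],[0,0,0],[0,0,0],[0,0,0],[0,0,0],[0,0,0]]' --fingers '[1,1,1,1,1,1]'

```text
time_s: 4.4
ee_pos: [0.6082, -0.1672, 0.352]
ee_rot: [[-0.819, 0.574, -0.001], [0.574, 0.819, 0.001], [0.001, 0.0, -1.0]]
ft_force: [-0.2, -0.2, -0.3]
finger_gap: 1.001
grasp_force: 0.0
```

```bash
python3 - <<'E'
from h import *
np.set_printoptions(precision=4,suppress=True)
s=robot.sense(); print(s["time_s"],s["ee_pos"],s["qpos"])
P=robot.camera_params("wrist"); im=save("wrist","w2"); np.save("P2.npy",P,allow_pickle=True)
for t in("drawer_recess","drawer_front"):
    for q in robot.recognise("wrist",t)[:2]: print(t,q,at_z("wrist",q["point"],.03,P))
c=proj("wrist",np.array([.6,-.172,.03]),P); print(c)
x,y=int(c[0]),int(c[1]); print(x,y)
x0,y0=max(0,x-100),max(0,y-75)
cv2.imwrite("pics/w2c.png",cv2.resize(im[y0:y0+150,x0:x0+200,::-1],(800,600),interpolation=cv2.INTER_CUBIC)); print(x0,y0)
E
```

```text
4.4 [ 0.6082 -0.1672  0.352 ] [-0.3934  0.2742  1.5632  0.0005  1.305  -1.3526]
drawer_recess {'point': [316.6, 188.8], 'p': 0.69} [ 0.6069 -0.1709  0.03  ]
[311.5908 183.8352]
311 183
211 108
```

View pics/w2c.png

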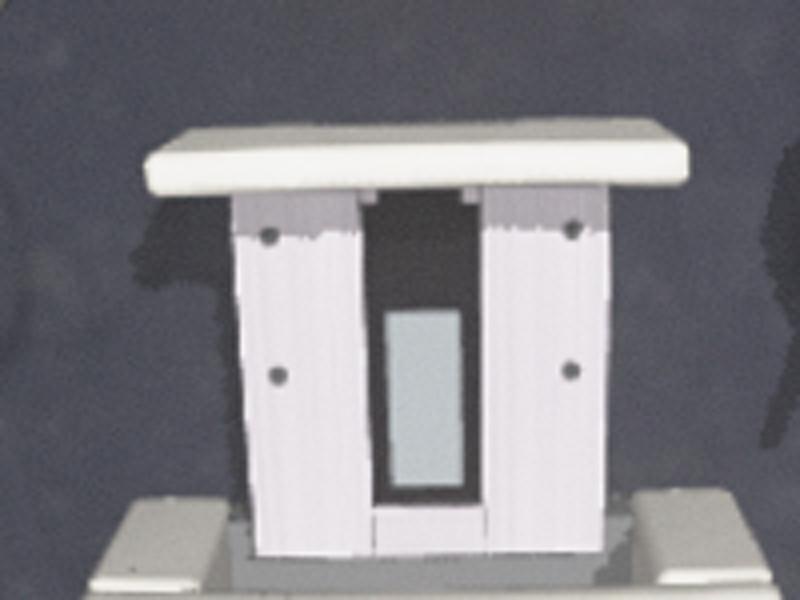

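The crop shows the recess as a dark slot. Its front edge is at row ~203, its back edge at row ~505, and its sides at columns ~363/372 and 483. The panel is at the top.

```bash
python3 - <<'E'
from h import *
np.set_printoptions(precision=4,suppress=True)
P=np.load("P2.npy",allow_pickle=True).item()
V=np.array(P["view"]);print("cam",-V[:3,:3].T@V[:3,3])
f=lambda u,v,z:at_z("wrist",(211+(u+.5)/4-.5,108+(v+.5)/4-.5),z,P)
fl,fr,bl,br=[f(u,v,.034) for u,v in((363,203),(482,203),(373,505),(483,505))]
print("front",fl,fr,np.linalg.norm(fl-fr)); print("back",bl,br,np.linalg.norm(bl-br))
print("len",np.linalg.norm((fl+fr-bl-br)/2), "ctr",(fl+fr+bl+br)/4)
b0=[f(u,505,.030) for u in(373,483)]; print("back@.03",sum(b0)/2,np.linalg.norm((fl+fr)/2-sum(b0)/2))
hd=lambda a,b:np.degrees(np.arctan2(*(b-a)[1::-1]))
print("hdg sides",hd(fl,bl),hd(fr,br),"mid",hd(fl+fr,bl+br))
pl,pr=f(150,190,.062),f(687,182,.062); print("panel inner top edge",pl,pr,np.linalg.norm(pl-pr),hd(pl,pr)-90,(pl+pr)/2)
pl,pr=f(188,130,.062),f(655,121,.062); print("panel outer top",pl,pr,np.linalg.norm(pl-pr),hd(pl,pr)-90)
a,b=f(232,200,.034),f(256,552,.034);c,d=f(608,200,.034),f(603,550,.034); print("plate",np.linalg.norm(a-c),np.linalg.norm(b-d),hd(a,b),hd(c,d),hd(a+c,b+d),(a+b+c+d)/4)
h=[f(*p,.034) for p in((269,236),(573,229),(278,376),(571,371))]; print("holes",h, hd(h[0]+h[1],h[2]+h[3]),hd(h[0],h[1])-90)
# slide from w1: dark pixels
P=np.load("P1.npy",allow_pickle=True).item(); im=cv2.imread("pics/w1.png")
cv2.imwrite("pics/w1c.png",cv2.resize(im[140:250,265:365],(600,660)[:2] if 0 else (500,550),interpolation=cv2.INTER_CUBIC))
E
```

```text
cam [ 0.5404 -0.1184  0.321 ]
front [ 0.5734 -0.1647  0.034 ] [ 0.5895 -0.1418  0.034 ] 0.027980261410066095
back [ 0.6374 -0.2084  0.034 ] [ 0.6535 -0.1855  0.034 ] 0.027988680132755624
len 0.07754061716780018 ctr [ 0.6135 -0.1751  0.034 ]
back@.03 [ 0.6469 -0.1981  0.03  ] 0.07946837285430607
hdg sides -34.34685984218672 -34.339941398397 mid -34.34340221876558
panel inner top edge [ 0.5408 -0.1959  0.062 ] [ 0.6058 -0.1007  0.062 ] 0.11527578632401979 -34.33287106467247 [ 0.5733 -0.1483  0.062 ]
panel outer top [ 0.5355 -0.1811  0.062 ] [ 0.5909 -0.0993  0.062 ] 0.09885621192603761 -34.10010999033829
plate 0.0889583560489526 0.09031046045604274 -34.29999806610773 -33.44834672814886 -33.87609169511503 [ 0.6184 -0.1788  0.034 ]
holes [array([ 0.5668, -0.1876,  0.034 ]), array([ 0.607 , -0.1276,  0.034 ]), array([ 0.596 , -0.2071,  0.034 ]), array([ 0.6363, -0.1475,  0.034 ])] -33.96001520866594 -33.81112589444414
```

View pics/w1c.png

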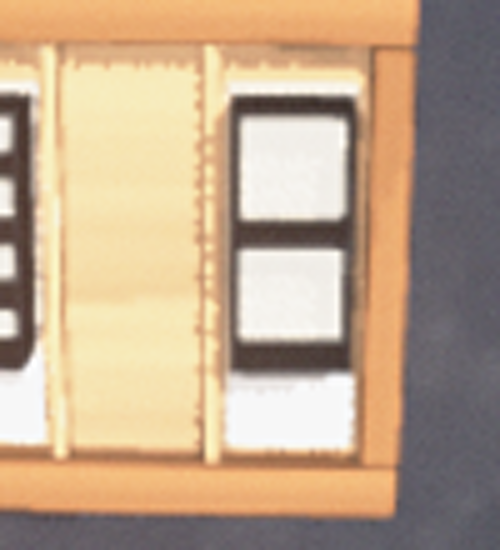

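The drawer measures consistently: recess length 77.5–79.5 mm, width 28 mm, heading about -34.2°. The w1 crop shows the two-well block with corners at about (232,97), (357,97), (350,370) and (232,370), and the label below it. Next I'll flip the tool on the way back, so that the camera is on the robot side when I place the slide.

Call:
move_arm --offset '[[-0.76,1,-0.3],[-0.76,1,-0.3],[-0.76,1,-0.3],[-0.76,1,-0.3],[-0.76,1,-0.3],[-0.76,1,-0.3],[-0.76,1,-0.3],[-0.76,1,-0.3],[-0.76,1,-0.3],[-0.76,1,-0.3],[-0.76,1,-0.3]]' --dr '[[0,0,-0.5],[0,0,-0.5],[0,0,-0.5],[0,0,-0.5],[0,0,-0.5],[0,0,-0.5],[0,0,-0.5],[0,0,-0.5],[0,0,-0.5],[0,0,-0.5],[0,0,-0.5]]' --fingers '[1,1,1,1,1,1,1,1,1,1,1]'

```text
time_s: 5.65
ee_pos: [0.4931, -0.017, 0.3073]
ee_rot: [[0.578, 0.816, 0.0], [0.816, -0.578, 0.0], [0.0, 0.0, -1.0]]
ft_force: [-0.2, -0.4, 1.2]
finger_gap: 1.001
grasp_force: 0.0
```

Call:
move_arm --offset '[[0,0,0],[0,0,0],[0,0,0],[0,0,0],[0,0,0],[0,0,0],[0,0,0],[0,0,0],[0,0,0],[0,0,0],[0,0,0],[0,0,0]]' --dr '[[0,0,-0.5],[0,0,-0.5],[0,0,-0.5],[0,0,-0.5],[0,0,-0.5],[0,0,-0.5],[0,0,-0.5],[0,0,-0.5],[0,0,-0.5],[0,0,-0.5],[0,0,-0.5],[0,0,-0.5]]' --fingers '[1,1,1,1,1,1,1,1,1,1,1,1]'

```text
time_s: 6.85
ee_pos: [0.4933, -0.0172, 0.3073]
ee_rot: [[0.819, -0.574, 0.0], [-0.574, -0.819, 0.0], [0.0, -0.0, -1.0]]
ft_force: [0.3, -0.1, 0.1]
finger_gap: 1.002
grasp_force: 0.0
```

```bash
python3 - <<'E'
from h import *
np.set_printoptions(precision=4,suppress=True)
s=robot.sense(); print(s["time_s"],s["ee_pos"],s["ee_rot"],s["qpos"])
P=robot.camera_params("wrist"); im=save("wrist","w3"); np.save("P3.npy",P,allow_pickle=True)
r=robot.masks_of("wrist","slide_two")[0]; print(r["p"],r["point"])
x,y=np.int32(proj("wrist",np.array([.5,-.018,.015]),P)); x0,y0=max(0,x-66),max(0,y-60); print(x0,y0)
cv2.imwrite("pics/w3c.png",cv2.resize(im[y0:y0+120,x0:x0+132,::-1],(660,600),interpolation=cv2.INTER_CUBIC))
P=np.load("P1.npy",allow_pickle=True).item()
c=[at_z("wrist",(265+(u+.5)/5-.5,140+(v+.5)/5-.5),.021,P) for u,v in((232,97),(357,97),(350,371),(232,371))]
print(np.array(c),sum(c)/4,[np.linalg.norm(c[i]-c[i-1]) for i in range(4)])
d=(c[2]+c[3]-c[0]-c[1]);print(np.degrees(np.arctan2(d[1],d[0])))
t=[at_z("wrist",(265+(u+.5)/5-.5,140+(v+.5)/5-.5),.012,P) for u,v in((415,45),(396,515))]
d=t[1]-t[0];print("rim",np.degrees(np.arctan2(d[1],d[0])))
E
```

```text
6.85 [ 0.4933 -0.0172  0.3073] [[ 0.819  -0.5738  0.0002]
 [-0.5738 -0.819   0.0001]
 [ 0.0001 -0.0002 -1.    ]] [-0.1948 -0.0009  1.958   0.0002  1.1843  1.9871]
0.83 [320.7, 179.6]
253 127
[[ 0.4673 -0.0076  0.021 ]
 [ 0.4805  0.0109  0.021 ]
 [ 0.5236 -0.0203  0.021 ]
 [ 0.5105 -0.0388  0.021 ]] [ 0.4955 -0.0139  0.021 ] [np.float64(0.053225820895114635), np.float64(0.022741876081553435), np.float64(0.05324375731821294), np.float64(0.022637296803975065)]
-35.87137822666377
rim -36.086295226054645
```

View pics/w3c.png

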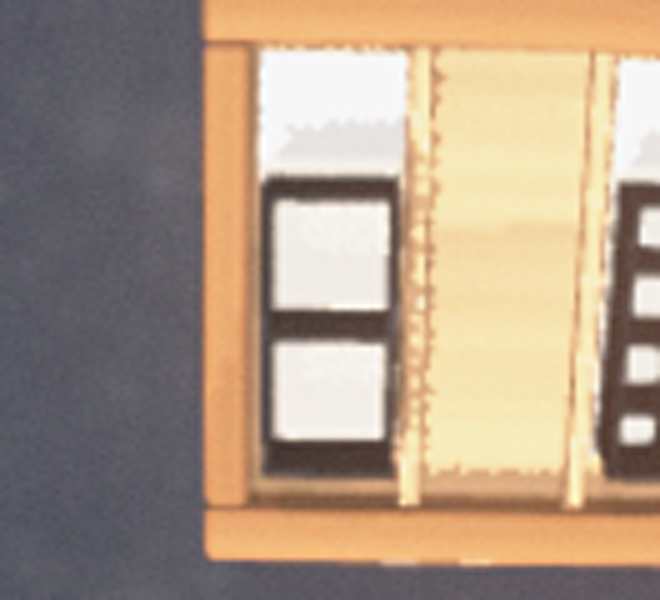

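The crop shows the slide from the other side: label at the top, block corners at about (265,178), (399,178), (394,475) and (262,475).

```bash
python3 - <<'E'
from h import *
np.set_printoptions(precision=4,suppress=True)
P1=np.load("P1.npy",allow_pickle=True).item();P=np.load("P3.npy",allow_pickle=True).item()
g=lambda u,v:(253+(u+.5)/5-.5,127+(v+.5)/5-.5); g1=lambda u,v:(265+(u+.5)/5-.5,140+(v+.5)/5-.5)
q=((394,475),(262,475),(265,178),(399,178))
q1=((232,97),(357,97),(350,371),(232,371))
c=[at_z("wrist",g(*p),.021,P) for p in q]
print(np.array(c),sum(c)/4,[np.linalg.norm(c[i]-c[i-1]) for i in range(4)])
d=c[2]+c[3]-c[0]-c[1];print(np.degrees(np.arctan2(d[1],d[0])))
t=[at_z("wrist",g(u,v),.012,P) for u,v in((204,560),(204,45))]
d=t[1]-t[0];print("rim",np.degrees(np.arctan2(d[1],d[0])))
print("tri");T=[tri([ray("wrist",g(*a),P),ray("wrist",g1(*b),P1)]) for a,b in zip(q,q1)]
for x in T:print(x)
print(sum(x[0] for x in T)/4)
# top camera check
for c0 in("top","side"):
    m=robot.masks_of(c0,"slide_two")
    if m: print(c0,at_z(c0,m[0]["point"],.015),m[0]["p"])
E
```

```text
[[ 0.4696 -0.01    0.021 ]
 [ 0.4831  0.0092  0.021 ]
 [ 0.5262 -0.0227  0.021 ]
 [ 0.5133 -0.0411  0.021 ]] [ 0.498  -0.0162  0.021 ] [np.float64(0.053679770944488926), np.float64(0.023525908597608957), np.float64(0.053722836633865935), np.float64(0.022481906667141654)]
-35.95436806116032
rim -36.57924149922139
tri
(array([ 0.4679, -0.0087,  0.0157]), [0.00034423227959649627, 0.00034423227959647524])
(array([0.4814, 0.0106, 0.0158]), [7.413468310177135e-05, 7.413468310173088e-05])
(array([ 0.5255, -0.0216,  0.0148]), [0.00020491784811766243, 0.00020491784811761736])
(array([ 0.5122, -0.0405,  0.0147]), [0.00014751151526854294, 0.00014751151526851865])
[ 0.4968 -0.015   0.0152]
top [ 0.5077 -0.0248  0.015 ] 0.75
side [ 0.4984 -0.0266  0.015 ] 0.89
```

The two views agree to about ±1.7 mm along the slide and 0.2 mm across. The block centre is at about (0.4968, -0.0150), heading -36°. I'll descend with the fingers partly closed.

Call:
move_arm --offset '[[0.023,0.015,-0.5],[0.023,0.015,-0.5],[0.023,0.015,-0.5],[0.023,0.015,-0.715],[0.023,0.015,-0.715],[0.023,0.015,-0.715],[0.023,0.015,-0.715]]' --dr '[[0,0,-0.0055],[0,0,-0.0055],[0,0,-0.0055],[0,0,-0.0055],[0,0,-0.0055],[0,0,-0.0055],[0,0,-0.0055]]' --fingers '[-0.1,-0.1,-0.1,-0.1,-0.1,-0.1,-0.1]'

```text
time_s: 7.75
ee_pos: [0.4984, -0.0162, 0.202]
ee_rot: [[0.808, -0.589, 0.003], [-0.589, -0.808, -0.001], [0.003, -0.001, -1.0]]
ft_force: [-0.0, -0.6, 0.4]
finger_gap: 0.448
grasp_force: 0.0
```

```bash
python3 - <<'E'
from h import *
np.set_printoptions(precision=4,suppress=True)
s=robot.sense(); print(s["time_s"],s["ee_pos"],s["ft_force"],s["finger_gap"])
P=robot.camera_params("wrist"); im=save("wrist","w4")
p=np.array(s["ee_pos"]);y=np.array(s["ee_rot"])[:,1]
print([proj("wrist",p+y*.019*k+[0,0,-d],P) for d in(.16,.173,.186) for k in(-1,1)])
cv2.imwrite("pics/w4c.png",cv2.resize(im[150:400,170:470,::-1],(720,600),interpolation=cv2.INTER_CUBIC))
E
```

```text
7.75 [ 0.4984 -0.0162  0.202 ] [-0.0009 -0.6254  0.3571] 0.44804295589529486
[array([285.2237, 275.653 ]), array([362.6367, 275.5009]), array([287.7949, 262.6228]), array([359.7714, 262.501 ]), array([290.0598, 251.2548]), array([357.2458, 251.156 ])]
```

View pics/w4c.png

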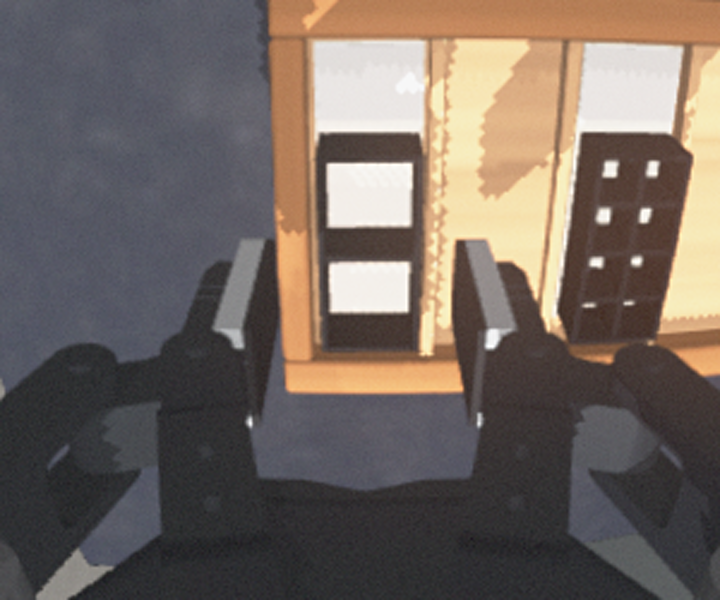

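The fingers straddle the two-well block, with the tips at about row 250 in the full image. I'll work out the tip depth from those pixels.

```bash
python3 - <<'E'
from h import *
np.set_printoptions(precision=4,suppress=True)
s=robot.sense(); P=robot.camera_params("wrist"); print(s["ee_pos"])
p=np.array(s["ee_pos"]);R=np.array(s["ee_rot"])
for d in(.155,.16,.165,.17,.175,.18):
    print(d,[proj("wrist",p+R@[.011,k*.019,d],P) for k in(-1,1)])
E
```

```text
[ 0.4984 -0.0162  0.202 ]
0.155 [array([282.4405, 260.5756]), array([365.0062, 260.4483])]
0.16 [array([283.6253, 255.41  ]), array([363.6827, 255.295 ])]
0.165 [array([284.7467, 250.5408]), array([362.4297, 250.4365])]
0.17 [array([285.8091, 245.9453]), array([361.2425, 245.8505])]
0.175 [array([286.8166, 241.6032]), array([360.1165, 241.5168])]
0.18 [array([287.7728, 237.4956]), array([359.0475, 237.4166])]
```

Call:
move_arm --offset '[[0,0,-0.02],[0,0,-0.04],[0,0,-0.04]]' --dr '[[0,0,0],[0,0,0],[0,0,0]]' --fingers '[-0.1,-0.1,-0.1]'

```text
time_s: 8.1
ee_pos: [0.4973, -0.016, 0.1938]
ee_rot: [[0.808, -0.589, -0.0], [-0.589, -0.808, 0.0], [-0.0, 0.0, -1.0]]
ft_force: [0.1, -1.0, -0.1]
finger_gap: 0.451
grasp_force: 0.0
```

Call:
move_arm --offset '[[0,0.005,-0.03],[0,0.005,-0.065],[0,0.005,-0.065]]' --dr '[[0,0,0],[0,0,0],[0,0,0]]' --fingers '[-0.1,-0.1,-0.1]'

```text
time_s: 8.4
ee_pos: [0.4976, -0.0153, 0.1841]
ee_rot: [[0.808, -0.589, -0.0], [-0.589, -0.808, 0.0], [-0.0, -0.0, -1.0]]
ft_force: [-0.6, 0.5, 2.7]
finger_gap: 0.449
grasp_force: 1.1
```

Call:
move_arm --offset '[[0,0,0],[0,0,0],[0,0,0],[0,0,0],[0,0,0],[0,0,0]]' --dr '[[0,0,0],[0,0,0],[0,0,0],[0,0,0],[0,0,0],[0,0,0]]' --fingers '[-1,-1,-1,-1,-1,-1]'

```text
time_s: 9.0
ee_pos: [0.4986, -0.0153, 0.1856]
ee_rot: [[0.808, -0.589, 0.003], [-0.589, -0.808, -0.0], [0.002, -0.002, -1.0]]
ft_force: [-1.3, 1.1, 12.1]
finger_gap: 0.26
grasp_force: 60.2
```

Call:
move_arm --offset '[[0,0,0.05],[0,0,0.15],[0,0,0.35],[0,0,0.35],[0,0,0.35]]' --dr '[[0,0,0],[0,0,0],[0,0,0],[0,0,0],[0,0,0]]' --fingers '[-1,-1,-1,-1,-1]'

```text
time_s: 9.5
ee_pos: [0.4976, -0.0153, 0.237]
ee_rot: [[0.808, -0.589, 0.001], [-0.589, -0.808, -0.0], [0.001, -0.0, -1.0]]
ft_force: [0.2, 0.2, -1.7]
finger_gap: 0.255
grasp_force: 59.1
```

```bash
python3 - <<'E'
from h import *
np.set_printoptions(precision=4,suppress=True)
s=robot.sense(); print(s["time_s"],s["ee_pos"],s["ft_force"],s["ft_torque"],s["finger_gap"],s["qpos"])
P=robot.camera_params("wrist"); im=save("wrist","w5"); np.save("P5.npy",P,allow_pickle=True)
cv2.imwrite("pics/w5c.png",cv2.resize(im[150:350,200:440,::-1],(720,600),interpolation=cv2.INTER_CUBIC))
E
```

```text
9.5 [ 0.4976 -0.0153  0.237 ] [ 0.1515  0.2208 -1.6523] [ 0.06    0.0374 -0.004 ] 0.2554463066216565 [-0.1893  0.1114  1.9907 -0.0001  1.0384  2.011 ]
```

View pics/w5c.png

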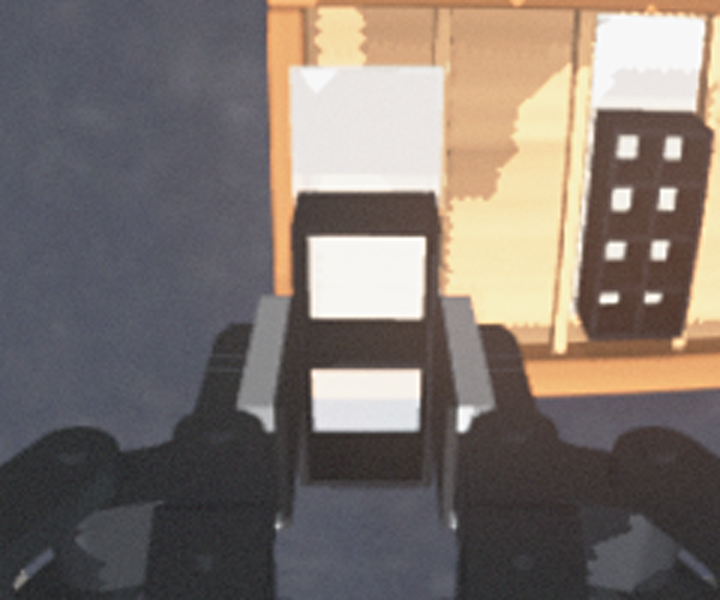

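The slide is held level and square between the pads, with its label end at the top (crop rows 67–190). I'll compute the in-hand offset, then carry it over while turning it.

```bash
python3 - <<'E'
from h import *
np.set_printoptions(precision=4,suppress=True)
s=robot.sense(); P=np.load("P5.npy",allow_pickle=True).item()
p=np.array(s["ee_pos"]);R=np.array(s["ee_rot"])
for u,v,d in((290,67,.181),(445,67,.181),(297,192,.1645),(440,192,.1645),(288,190,.181),(442,190,.181)):
    print(u,v,R.T@(at_z("wrist",(200+(u+.5)/3-.5,150+(v+.5)/3-.5),p[2]-d,P)-p))
E
```

```text
290 67 [ 0.047 -0.014  0.181]
445 67 [0.047  0.0119 0.181 ]
297 192 [ 0.0309 -0.012   0.1645]
440 192 [0.0309 0.0102 0.1645]
288 190 [ 0.0251 -0.0149  0.181 ]
442 190 [0.025  0.0119 0.181 ]
```

Call:
move_arm --offset '[[0,0,0.3],[0.41,-0.55,0.3],[0.41,-0.55,0.3],[0.41,-0.55,0.3],[0.41,-0.55,0.3],[0.41,-0.55,0.3],[0.41,-0.55,0.3],[0.41,-0.55,0.3],[0.41,-0.55,0.3],[0.41,-0.55,0.3],[0.41,-0.55,0.3],[0.41,-0.55,0.3]]' --dr '[[0,0,0.5],[0,0,0.5],[0,0,0.5],[0,0,0.5],[0,0,0.5],[0,0,0.5],[0,0,0.5],[0,0,0.5],[0,0,0.5],[0,0,0.5],[0,0,0.5],[0,0,0.5]]' --fingers '[-1,-1,-1,-1,-1,-1,-1,-1,-1,-1,-1,-1]'

```text
time_s: 10.75
ee_pos: [0.5583, -0.0976, 0.2798]
ee_rot: [[0.588, 0.809, -0.003], [0.809, -0.588, 0.001], [-0.001, -0.003, -1.0]]
ft_force: [-0.0, -0.0, 0.2]
finger_gap: 0.255
grasp_force: 59.1
```

Call:
move_arm --offset '[[0,0,0],[0.42,-0.55,0],[0.42,-0.55,0],[0.42,-0.55,0],[0.42,-0.55,0],[0.42,-0.55,0],[0.42,-0.55,0],[0.42,-0.55,0],[0.42,-0.55,0],[0.42,-0.55,0],[0.42,-0.55,0],[0.42,-0.55,0]]' --dr '[[0,0,0.511],[0,0,0.511],[0,0,0.511],[0,0,0.511],[0,0,0.511],[0,0,0.511],[0,0,0.511],[0,0,0.511],[0,0,0.511],[0,0,0.511],[0,0,0.511],[0,0,0.511]]' --fingers '[-1,-1,-1,-1,-1,-1,-1,-1,-1,-1,-1,-1]'

```text
time_s: 11.95
ee_pos: [0.6216, -0.1802, 0.2803]
ee_rot: [[-0.827, 0.561, -0.002], [0.561, 0.827, 0.001], [0.002, -0.0, -1.0]]
ft_force: [-0.1, -0.5, -0.1]
finger_gap: 0.256
grasp_force: 59.2
```

Call:
move_arm --offset '[[0,0,-0.3],[0,0,-0.3],[0,0,-0.3]]' --dr '[[0,0,0],[0,0,0],[0,0,0]]' --fingers '[-1,-1,-1]'

```text
time_s: 12.25
ee_pos: [0.6211, -0.18, 0.235]
ee_rot: [[-0.827, 0.563, -0.004], [0.563, 0.827, 0.002], [0.004, -0.001, -1.0]]
ft_force: [-0.1, -0.0, -0.8]
finger_gap: 0.261
grasp_force: 59.2
```

```bash
python3 - <<'E'
from h import *
np.set_printoptions(precision=4,suppress=True)
s=robot.sense(); print(s["time_s"],s["ee_pos"],s["ee_rot"],s["ft_force"])
P=robot.camera_params("wrist"); im=save("wrist","w6"); np.save("P6.npy",P,allow_pickle=True); np.save("S6.npy",s,allow_pickle=True)
cv2.imwrite("pics/w6c.png",cv2.resize(im[130:280,220:420,::-1],(800,600),interpolation=cv2.INTER_CUBIC))
E
```

```text
12.25 [ 0.6211 -0.18    0.235 ] [[-0.8266  0.5627 -0.0039]
 [ 0.5627  0.8266  0.0017]
 [ 0.0042 -0.0008 -1.    ]] [-0.1176 -0.0484 -0.8153]
```

View pics/w6c.png

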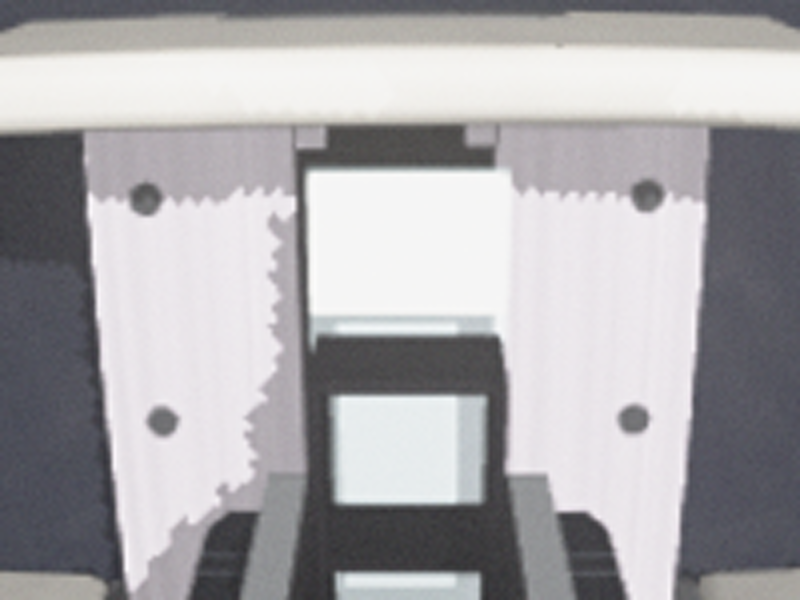

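The label-end corners are at about (305,168) and (512,168), and the recess front corners at about (297,150) and (497,150). The slide sits a little to the right of the recess.

```bash
python3 - <<'E'
from h import *
np.set_printoptions(precision=4,suppress=True)
s=np.load("S6.npy",allow_pickle=True).item(); P=np.load("P6.npy",allow_pickle=True).item()
p=np.array(s["ee_pos"]);R=np.array(s["ee_rot"]);th=np.radians(145.9)
D=np.array([[np.cos(th),np.sin(th)],[-np.sin(th)*-1*-1,np.cos(th)]])
ex=np.array([np.cos(th),np.sin(th)]); ey=np.array([ex[1],-ex[0]])
def f(u,v,z):
    q=at_z("wrist",(220+(u+.5)/4-.5,130+(v+.5)/4-.5),z,P); d=(q-p)[:2]; return np.array([d@ex,d@ey])*1000
zt=p[2]-.181
print("label",f(305,168,zt),f(512,168,zt),f(308,345,zt))
print("block",f(316,337,zt+.0165),f(500,337,zt+.0165),f(303,505,zt+.0165))
print("recess",f(296,150,.034),f(497,150,.034),f(303,440,.034))
print("plate",f(84,160,.034),f(709,160,.034),f(127,560,.034),f(679,560,.034))
print("holes",[f(*q,.034) for q in((146,199),(647,195),(162,421),(634,419))])
# panel inner top
print("panel",f(0,134,.062),f(799,124,.062),f(400,128,.062))
E
```

```text
label [ 49.4692 -11.7835] [49.3979 13.9823] [ 25.9073 -12.0503]
block [33.2406 -9.63  ] [33.1841 11.6336] [ 11.2089 -11.9211]
recess [ 47.5198 -14.7329] [47.4205 13.5178] [  2.687  -15.0982]
plate [ 46.5465 -45.5625] [46.2346 44.1302] [-19.3308 -44.7467] [-19.4871  44.6872]
holes [array([ 40.6211, -36.6908]), array([40.9799, 35.2477]), array([  5.6904, -36.7337]), array([ 5.8865, 35.3511])]
panel [ 56.1308 -48.3465] [57.0301 48.1587] [56.0144  0.1301]
```

Both estimates agree: shift by -3.3 mm along the slide and -1.7 mm across it. That is world (+1.8, -3.3) mm.

Call:
move_arm --offset '[[0.01,-0.021,0],[0.01,-0.021,-0.07],[0.01,-0.021,-0.07],[0.01,-0.021,-0.07],[0.01,-0.021,-0.07]]' --dr '[[0,0,0],[0,0,0],[0,0,0],[0,0,0],[0,0,0]]' --fingers '[-1,-1,-1,-1,-1]'

```text
time_s: 12.8
ee_pos: [0.6235, -0.1835, 0.2264]
ee_rot: [[-0.828, 0.561, 0.0], [0.561, 0.828, -0.0], [-0.0, 0.0, -1.0]]
ft_force: [0.5, -0.3, -0.0]
finger_gap: 0.262
grasp_force: 59.2
```

```bash
python3 - <<'E'
from h import *
np.set_printoptions(precision=4,suppress=True)
s=robot.sense(); print(s["time_s"],s["ee_pos"],s["ee_rot"],s["ft_force"])
P=robot.camera_params("wrist"); im=save("wrist","w7"); np.save("P7.npy",P,allow_pickle=True); np.save("S7.npy",s,allow_pickle=True)
cv2.imwrite("pics/w7c.png",cv2.resize(im[130:280,220:420,::-1],(800,600),interpolation=cv2.INTER_CUBIC))
E
```

```text
12.8 [ 0.6235 -0.1835  0.2264] [[-0.828   0.5607  0.0002]
 [ 0.5607  0.828  -0.    ]
 [-0.0002  0.0001 -1.    ]] [ 0.489  -0.305  -0.0012]
```

View pics/w7c.png

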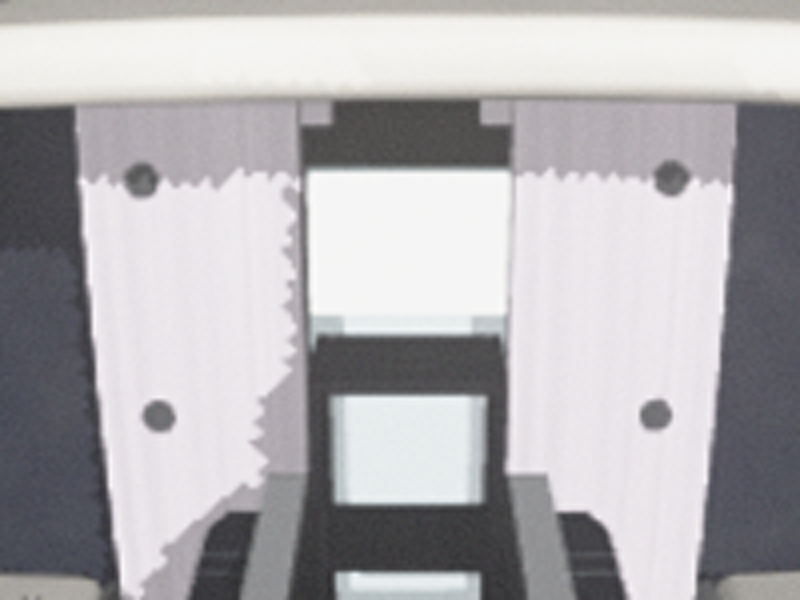

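The slide is now centred in the slot: slide edges at columns 306–511, recess edges at 298–513 on row 126. I'll compute the residual.

```bash
python3 - <<'E'
from h import *
np.set_printoptions(precision=4,suppress=True)
s=np.load("S7.npy",allow_pickle=True).item(); P=np.load("P7.npy",allow_pickle=True).item()
p=np.array(s["ee_pos"]);ex,ey=np.array(s["ee_rot"])[:2,0],np.array(s["ee_rot"])[:2,1]
def f(u,v,z):
    q=at_z("wrist",(220+(u+.5)/4-.5,130+(v+.5)/4-.5),z,P); d=(q-p)[:2]; return np.array([d@ex,d@ey])*1000
zt=p[2]-.181
print("label",f(306,168,zt),f(511,168,zt),f(308,345,zt),f(507,345,zt))
print("recess",f(298,126,.034),f(513,126,.034),f(303,440,.034),f(508,440,.034))
print("plate",f(76,120,.034),f(736,120,.034),f(119,570,.034),f(700,570,.034))
print("holes",[f(*q,.034) for q in((142,180),(671,178),(159,416),(655,415))])
E
```

```text
label [ 48.7189 -11.6114] [48.7091 13.8697] [ 25.1514 -11.9509] [25.1413 13.9356]
recess [ 51.8166 -13.5203] [51.7997 14.9922] [  5.9696 -14.114 ] [ 5.9632 15.4921]
plate [ 53.1409 -43.8417] [53.0904 45.4166] [-16.9158 -43.6918] [-16.9712  46.2658]
holes [array([ 44.6315, -35.062 ]), array([44.8763, 36.7601]), array([  9.5736, -35.0293]), array([ 9.7088, 36.8262])]
```

Call:
move_arm --offset '[[-0.01,0.0045,0],[-0.01,0.0045,-0.03],[-0.01,0.0045,-0.06],[-0.01,0.0045,-0.06]]' --dr '[[0,0,0],[0,0,0],[0,0,0],[0,0,0]]' --fingers '[-1,-1,-1,-1]'

```text
time_s: 13.25
ee_pos: [0.6215, -0.1826, 0.216]
ee_rot: [[-0.828, 0.561, -0.002], [0.561, 0.828, 0.001], [0.002, -0.0, -1.0]]
ft_force: [-0.4, 0.2, -0.7]
finger_gap: 0.254
grasp_force: 59.2
```

Call:
move_arm --offset '[[0,0,-0.007],[0,0,-0.013],[0,0,-0.02],[0,0,-0.02]]' --dr '[[0,0,0],[0,0,0],[0,0,0],[0,0,0]]' --fingers '[-1,-1,-1,-1]'

```text
time_s: 13.65
ee_pos: [0.6219, -0.1828, 0.2141]
ee_rot: [[-0.828, 0.561, -0.0], [0.561, 0.828, 0.0], [0.0, -0.0, -1.0]]
ft_force: [0.0, -0.2, -1.2]
finger_gap: 0.26
grasp_force: 59.2
```

Call:
move_arm --offset '[[0,0,-0.006],[0,0,-0.01],[0,0,-0.01]]' --dr '[[0,0,0],[0,0,0],[0,0,0]]' --fingers '[-1,-1,-1]'

```text
time_s: 13.95
ee_pos: [0.622, -0.1828, 0.2128]
ee_rot: [[-0.828, 0.561, 0.0], [0.561, 0.828, -0.0], [-0.0, 0.0, -1.0]]
ft_force: [-0.4, 0.3, -0.2]
finger_gap: 0.261
grasp_force: 59.2
```

```bash
python3 - <<'E'
from h import *
np.set_printoptions(precision=4,suppress=True)
s=robot.sense(); print(s["time_s"],s["ee_pos"],s["ft_force"],s["ft_torque"])
im=save("wrist","w8")
cv2.imwrite("pics/w8c.png",cv2.resize(im[110:260,220:420,::-1],(800,600),interpolation=cv2.INTER_CUBIC))
E
```

```text
13.95 [ 0.622  -0.1828  0.2128] [-0.4176  0.3102 -0.1655] [-0.0205  0.0183 -0.0171]
```

View pics/w8c.png

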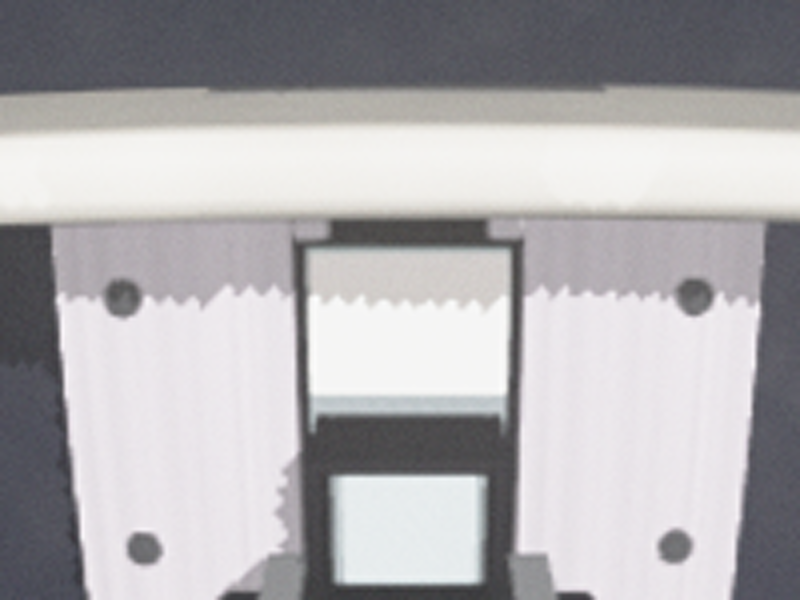

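The slide is down in the recess outline: side gaps are about 9–12 crop px and the front gap about 9 px, with no contact yet. I'll keep lowering until it touches.

Call:
move_arm --offset '[[0,0,-0.004],[0,0,-0.007],[0,0,-0.007]]' --dr '[[0,0,0],[0,0,0],[0,0,0]]' --fingers '[-1,-1,-1]'

```text
time_s: 14.3
ee_pos: [0.6223, -0.1829, 0.2127]
ee_rot: [[-0.828, 0.56, 0.001], [0.56, 0.828, -0.0], [-0.001, 0.0, -1.0]]
ft_force: [-2.0, 0.6, 4.8]
finger_gap: 0.258
grasp_force: 59.8
```

```bash
python3 -c "
from h import *
s=robot.sense(); print(s['time_s'],s['ee_pos'],s['ft_force'],s['ft_torque'])"
```

```text
14.3 [ 0.62225032 -0.18292134  0.21265028] [-2.00543755  0.61172778  4.80427583] [0.0525258  0.32330982 0.02926231]
```

Contact came at 4.8 N, and the height matches the floor at 30 mm. I'll release and back straight up.

Call:
move_arm --offset '[[0,0,0.003],[0,0,0.003],[0,0,0.003],[0,0,0.003],[0,0,0.003]]' --dr '[[0,0,0],[0,0,0],[0,0,0],[0,0,0],[0,0,0]]' --fingers '[-0.1,-0.1,-0.1,-0.1,-0.1]'

```text
time_s: 14.8
ee_pos: [0.6219, -0.1828, 0.2119]
ee_rot: [[-0.828, 0.561, -0.0], [0.561, 0.828, 0.0], [0.0, -0.0, -1.0]]
ft_force: [-1.1, 0.1, 0.5]
finger_gap: 0.452
grasp_force: 0.0
```

Call:
move_arm --offset '[[0,0,0.1],[0,0,0.4],[0,0,0.8],[0,0,0.8],[0,0,0.8]]' --dr '[[0,0,0],[0,0,0],[0,0,0],[0,0,0],[0,0,0]]' --fingers '[-0.1,-0.1,-0.1,-0.1,-0.1]'

```text
time_s: 15.3
ee_pos: [0.6231, -0.1832, 0.3372]
ee_rot: [[-0.828, 0.56, 0.007], [0.56, 0.828, -0.003], [-0.008, 0.001, -1.0]]
ft_force: [0.6, 0.1, -0.4]
finger_gap: 0.451
grasp_force: 0.0
```

```bash
python3 - <<'E'
from h import *
s=robot.sense(); print(s['time_s'],s['ee_pos'],s['qpos'])
P=robot.camera_params("wrist"); im=save("wrist","w9"); np.save("P9.npy",P,allow_pickle=True)
cv2.imwrite("pics/w9c.png",cv2.resize(im[100:250,220:420,::-1],(800,600),interpolation=cv2.INTER_CUBIC))
E
```

```text
15.3 [ 0.62308319 -0.18320166  0.33716513] [-4.07282230e-01  3.26768962e-01  1.52703895e+00 -2.01411608e-05
  1.27976001e+00 -1.38314925e+00]
```

View pics/w9c.png

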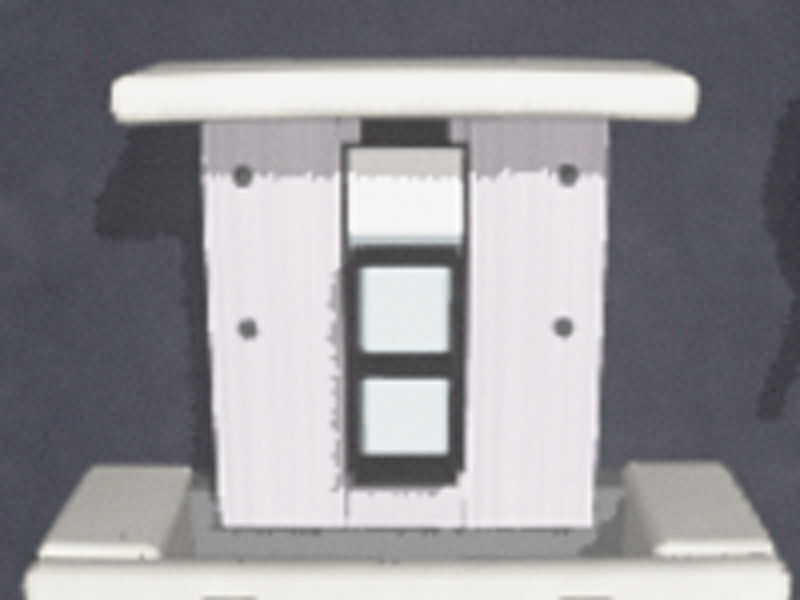

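The slide is seated flat in the recess with its label end towards the panel. Next I'll close the fingers and move in front of the panel.

Call:
move_arm --offset '[[-0.27,0.185,0],[-0.547,0.367,0],[-0.547,0.367,0],[-0.547,0.367,0],[-0.547,0.367,-0.3],[-0.547,0.367,-0.6],[-0.547,0.367,-0.8],[-0.547,0.367,-0.8],[-0.547,0.367,-0.8]]' --dr '[[0,0,0],[0,0,0],[0,0,0],[0,0,0],[0,0,0],[0,0,0],[0,0,0],[0,0,0],[0,0,0]]' --fingers '[-1,-1,-1,-1,-1,-1,-1,-1,-1]'

```text
time_s: 16.25
ee_pos: [0.5406, -0.1283, 0.212]
ee_rot: [[-0.828, 0.561, -0.001], [0.561, 0.828, 0.0], [0.001, -0.0, -1.0]]
ft_force: [-0.5, 0.1, 0.8]
finger_gap: 0.007
grasp_force: 0.0
```

Call:
move_arm --offset '[[0.03,-0.02,0],[0.055,-0.037,0],[0.08,-0.054,0],[0.1,-0.067,0],[0.12,-0.081,0],[0.14,-0.095,0],[0.16,-0.108,0],[0.18,-0.122,0],[0.2,-0.136,0],[0.22,-0.149,0],[0.22,-0.149,0]]' --dr '[[0,0,0],[0,0,0],[0,0,0],[0,0,0],[0,0,0],[0,0,0],[0,0,0],[0,0,0],[0,0,0],[0,0,0],[0,0,0]]' --fingers '[-1,-1,-1,-1,-1,-1,-1,-1,-1,-1,-1]'

```text
time_s: 17.35
ee_pos: [0.5733, -0.1505, 0.2121]
ee_rot: [[-0.828, 0.561, 0.001], [0.561, 0.828, -0.001], [-0.001, -0.0, -1.0]]
ft_force: [-0.6, -0.2, 0.0]
finger_gap: -0.0
grasp_force: 0.0
```

```bash
python3 - <<'E'
from h import *
s=robot.sense(); print(s['time_s'],s['ee_pos'],s['ft_force'])
robot.get_image("top");print([ (q["p"],q["point"],at_z("top",q["point"],.03)) for q in robot.recognise("top","drawer_recess")[:1]])
E
```

```text
17.35 [ 0.57332644 -0.15045477  0.21206416] [-0.58963872 -0.17996581  0.00968135]
[]
```

Call:
move_arm --offset '[[0.025,-0.017,0],[0.055,-0.037,0],[0.088,-0.06,0],[0.122,-0.082,0],[0.155,-0.105,0],[0.188,-0.127,0],[0.221,-0.15,0],[0.254,-0.172,0],[0.287,-0.194,0],[0.315,-0.213,0],[0.335,-0.227,0],[0.335,-0.227,0]]' --dr '[[0,0,0],[0,0,0],[0,0,0],[0,0,0],[0,0,0],[0,0,0],[0,0,0],[0,0,0],[0,0,0],[0,0,0],[0,0,0],[0,0,0]]' --fingers '[-1,-1,-1,-1,-1,-1,-1,-1,-1,-1,-1,-1]'

```text
time_s: 18.65
ee_pos: [0.6237, -0.1847, 0.2123]
ee_rot: [[-0.828, 0.561, 0.001], [0.561, 0.828, -0.001], [-0.001, -0.0, -1.0]]
ft_force: [0.0, 0.3, -0.1]
finger_gap: 0.002
grasp_force: 0.0
```

```bash
python3 - <<'E'
from h import *
s=robot.sense(); print(s['time_s'],s['ee_pos'],s['ft_force'])
P=robot.camera_params("wrist")
for c in("top","side","wrist"):
    save(c,"p1"+c)
    for t in("drawer_recess","drawer_front","slide_two"):
        print(c,t,[(q["p"],q["point"]) for q in robot.recognise(c,t)[:1]])
E
```

```text
18.65 [ 0.62370404 -0.18465828  0.21234215] [ 0.02705558  0.2681764  -0.10693212]
top drawer_recess []
top drawer_front []
top slide_two []
side drawer_recess []
side drawer_front [(0.82, [350.2, 198.7])]
side slide_two []
wrist drawer_recess [(0.85, [354.6, 282.7])]
wrist drawer_front [(0.68, [359.2, 284.5])]
wrist slide_two [(0.51, [322.8, 336.7])]
```

The drawer has moved (side view: panel from column 322 to 350). I'll continue gently.

Call:
move_arm --offset '[[0.017,-0.011,0],[0.033,-0.022,0],[0.05,-0.034,0],[0.066,-0.045,0],[0.083,-0.056,0],[0.1,-0.067,0],[0.115,-0.078,0],[0.132,-0.09,0],[0.132,-0.09,0]]' --dr '[[0,0,0],[0,0,0],[0,0,0],[0,0,0],[0,0,0],[0,0,0],[0,0,0],[0,0,0],[0,0,0]]' --fingers '[-1,-1,-1,-1,-1,-1,-1,-1,-1]'

```text
time_s: 20.15
ee_pos: [0.6384, -0.1938, 0.2119]
ee_rot: [[-0.829, 0.559, -0.021], [0.559, 0.829, 0.011], [0.023, -0.003, -1.0]]
ft_force: [-37.1, 21.4, 31.9]
finger_gap: 0.003
grasp_force: 21.4
```

Call:
move_arm --offset '[[0.017,-0.011,0],[0.033,-0.022,0],[0.033,-0.022,0]]' --dr '[[0,0,0],[0,0,0],[0,0,0]]' --fingers '[-1,-1,-1]'

```text
time_s: 20.45
ee_pos: [0.6405, -0.1948, 0.2117]
ee_rot: [[-0.829, 0.559, -0.033], [0.558, 0.829, 0.017], [0.037, -0.004, -0.999]]
ft_force: [-56.5, 32.0, 49.9]
finger_gap: 0.001
grasp_force: 33.4
```

It hit a firm stop. I'll back off and check numerically that the drawer is shut.

Call:
move_arm --offset '[[-0.07,0.045,0],[-0.25,0.17,0],[-0.5,0.34,0],[-0.5,0.34,0.5],[-0.6,0.4,0.9],[-0.9,0.6,0.9],[-0.9,0.6,0.9],[-0.9,0.6,0.9]]' --dr '[[0,0,0],[0,0,0],[0,0,0],[0,0,0],[0,0,0],[0,0,0],[0,0,0],[0,0,0]]' --fingers '[-1,-1,-1,-1,-1,-1,-1,-1]'

```text
time_s: 21.25
ee_pos: [0.5126, -0.1103, 0.3499]
ee_rot: [[-0.829, 0.56, 0.005], [0.56, 0.829, -0.002], [-0.005, 0.001, -1.0]]
ft_force: [1.0, -0.1, -0.2]
finger_gap: 0.006
grasp_force: 0.0
```

```bash
python3 - <<'E'
from h import *
np.set_printoptions(precision=4,suppress=True)
s=robot.sense(); print(s['time_s'],s['ee_pos'],s['ft_force'])
ex=np.array([.828,-.561]);c0=np.array([.5668,-.1454])
for c in("top","side","wrist"):
    P=robot.camera_params(c); save(c,"p2"+c)
    for t in("drawer_front","drawer_recess","slide_two","slide_eight_a"):
        print(c,t,[(q["p"],q["point"]) for q in robot.recognise(c,t)[:2]])
    for k in(0,.09,.1,.105): print(k,proj(c,np.r_[c0+k*ex,.044],P))
    r=robot.masks_of(c,"drawer_front")
    if r:
        m=r[0]["region"].astype(np.uint8); b=cv2.boxPoints(cv2.minAreaRect(cv2.findNonZero(m))); print(m.sum(),b)
        for z in (.062,.066): print([((at_z(c,q,z,P)[:2]-c0)@ex) for q in b])
E
```

```text
21.25 [ 0.5126 -0.1103  0.3499] [ 1.0283 -0.0967 -0.1863]
top drawer_front []
top drawer_recess []
top slide_two []
top slide_eight_a [(0.61, [305.4, 260.1])]
0 [325.3469 210.5938]
0.09 [340.8297 171.852 ]
0.1 [342.5012 167.6694]
0.105 [343.3334 165.587 ]
117 [[360. 170.]
 [370. 170.]
 [370. 182.]
 [360. 182.]]
[np.float64(0.10122674280645536), np.float64(0.10853243436251217), np.float64(0.08396068081066789), np.float64(0.07671248551625248)]
[np.float64(0.09967859991032892), np.float64(0.10695096873730181), np.float64(0.08249129189721624), np.float64(0.07527615707986737)]
side drawer_front [(0.93, [346.1, 191.7])]
side drawer_recess [(0.75, [247.9, 252.5]), (0.73, [347.5, 192.5])]
side slide_two []
side slide_eight_a [(0.89, [249.0, 246.2]), (0.71, [257.3, 267.7])]
0 [305.9225 209.0822]
0.09 [343.7023 192.9465]
0.1 [347.7033 191.2377]
0.105 [349.6898 190.3892]
862 [[321. 179.]
 [334. 166.]
 [374. 206.]
 [361. 219.]]
[np.float64(0.0634688436631437), np.float64(0.11091000709477045), np.float64(0.10293390132572616), np.float64(0.0604533243945951)]
[np.float64(0.06063121012221473), np.float64(0.10772698650420169), np.float64(0.09980894937091409), np.float64(0.057637644811536395)]
wrist drawer_front [(0.47, [324.0, 333.0])]
wrist drawer_recess []
wrist slide_two [(0.5, [322.5, 332.8])]
wrist slide_eight_a [(0.73, [264.6, 117.6])]
0 [322.3882 255.0041]
0.09 [322.2963 323.4955]
0.1 [322.2862 329.8452]
0.105 [322.2812 332.9339]
163 [[316. 325.]
 [327. 325.]
 [327. 341.]
 [316. 341.]]
[np.float64(0.07649933723216489), np.float64(0.0764969277805207), np.float64(0.10094548346659835), np.float64(0.10094859266950165)]
[np.float64(0.07296911211757309), np.float64(0.07296674066375435), np.float64(0.09702973478234955), np.float64(0.09703279495212548)]
```

I'll get a straight-down wrist look at the shut panel to measure it.

Call:
move_arm --offset '[[0.3,-0.2,0.1],[0.6,-0.4,0.1],[0.88,-0.58,0.1],[0.88,-0.58,0.1],[0.88,-0.58,0.1],[0.88,-0.58,0.1]]' --dr '[[0,0,0],[0,0,0],[0,0,0],[0,0,0],[0,0,0],[0,0,0]]' --fingers '[-1,-1,-1,-1,-1,-1]'

```text
time_s: 22.75
ee_pos: [0.6444, -0.1974, 0.3617]
ee_rot: [[-0.828, 0.56, -0.001], [0.56, 0.828, 0.001], [0.001, -0.0, -1.0]]
ft_force: [-0.5, -1.0, 0.1]
finger_gap: -0.005
grasp_force: 0.0
```

```bash
python3 - <<'E'
from h import *
np.set_printoptions(precision=1,suppress=True,linewidth=200)
s=robot.sense(); print(s['time_s'],s['ee_pos'],s['ft_force'])
ex=np.array([.828,-.561]);ey=np.array([.561,.828]);C=np.array([.6140,-.1774])
b=np.array([-.0003,.0016])-.0017*ex  # camera bias seen in this heading
P9=np.load("P9.npy",allow_pickle=True).item()
for u,v in((140,465),(675,462),(100,555),(720,550)):
    q=at_z("wrist",(220+(u+.5)/4-.5,100+(v+.5)/4-.5),.074,P9)[:2]-b-C; print("w9 front part",q@ex*1e3,q@ey*1e3)
q=at_z("wrist",(220+405/4,100+90/4),.062,P9)[:2]-b-C; print("w9 panel top mid",q@ex*1e3)
P=robot.camera_params("wrist"); im=save("wrist","p3").mean(2)
for z in(.062,):
  for l in(-.065,-.05,-.03,.03,.05,.065):
    g=[]
    for a in np.arange(.020,.120,.002):
        u,v=proj("wrist",np.r_[C+b+a*ex+l*ey,z],P); g.append(cv2.getRectSubPix(im.astype(np.float32),(3,1),(float(u),float(v))).mean())
    print(l,np.array(g).astype(int).tolist())
E
```

```text
22.75 [ 0.6 -0.2  0.4] [-0.5 -1.   0.1]
w9 front part 22.720058599110562 -54.16806411253459
w9 front part 22.11305007182502 55.07517615281806
w9 front part 43.32701563435201 -64.63593598706272
w9 front part 42.24771451304754 66.5926859533476
w9 panel top mid -50.720809688647435
-0.065 [76, 76, 75, 76, 77, 79, 79, 147, 153, 157, 158, 160, 161, 160, 208, 171, 205, 228, 228, 229, 228, 228, 229, 230, 229, 229, 229, 229, 230, 229, 230, 230, 229, 228, 228, 229, 230, 230, 230, 231, 231, 233, 232, 232, 232, 231, 231, 230, 213, 140]
-0.05 [76, 78, 81, 82, 109, 147, 158, 160, 161, 200, 233, 234, 230, 221, 119, 155, 206, 227, 227, 228, 228, 230, 229, 230, 230, 231, 232, 232, 231, 230, 230, 230, 230, 230, 230, 230, 231, 231, 231, 231, 231, 229, 200, 171, 170, 169, 171, 172, 142, 97]
-0.03 [81, 81, 81, 86, 151, 158, 162, 162, 165, 207, 237, 237, 233, 221, 166, 166, 209, 228, 228, 228, 230, 230, 231, 231, 230, 229, 229, 230, 231, 231, 230, 230, 230, 230, 231, 231, 232, 232, 232, 231, 232, 232, 231, 232, 232, 232, 225, 205, 185, 116]
0.03 [82, 81, 80, 95, 155, 160, 161, 162, 165, 212, 236, 236, 231, 197, 161, 172, 215, 231, 232, 232, 233, 233, 233, 232, 231, 231, 232, 233, 231, 231, 232, 232, 231, 232, 232, 232, 232, 232, 232, 232, 232, 232, 232, 232, 232, 228, 221, 216, 182, 117]
0.05 [79, 80, 80, 84, 139, 156, 159, 160, 165, 214, 236, 236, 232, 182, 125, 174, 218, 230, 231, 230, 231, 231, 231, 231, 231, 231, 231, 232, 233, 233, 232, 232, 232, 232, 231, 231, 232, 232, 232, 233, 233, 233, 232, 233, 232, 232, 232, 231, 180, 136]
0.065 [77, 76, 77, 79, 79, 82, 90, 151, 158, 159, 161, 161, 163, 179, 220, 177, 216, 229, 231, 232, 232, 231, 231, 231, 231, 231, 232, 231, 231, 231, 230, 229, 231, 231, 232, 232, 232, 233, 232, 233, 233, 233, 232, 232, 232, 232, 232, 229, 183, 138]
```

The measurements are consistent. The panel's inner face now meets the housing front, about 93 mm of travel against a front-face distance of about 91–93 mm. The fingertip travel of 114 mm, less the ~20 mm starting gap, agrees. The arm is clear, so I'll hand in.

```bash
python3 -c "
from workcell import robot
print(robot.close_job())"
```

```text
the job is handed in; nothing more can be done
None
```

The two-well slide was seated in the recess with its label towards the front panel, the drawer measured shut at a hard stop, and the job was handed in at about 23 s; no verdict came back, the slide was not seen again after the drawer closed, and I viewed 12 pictures, two over the limit of 10.

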